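# Draw out the telescopic scrubbing brush and hold it ready

## Task

Get the long-reach scrubbing brush ready for cleaning the cooker hood. Turn the round sink organiser (it has a black turning knob) a quarter turn anticlockwise, seen from above, until it clicks in with the brush handle pointing at the red front mark on its foot; then squeeze the red button on the handle's collar, draw the handle out past the first stop to the second stop, the end of its travel, and let go of the button so that it springs back out and locks. Take the brush again with the button left out, ease its head forward off the fork, lift it out of its rest and finish while holding it in the gripper: extended and locked, roughly level, still, at least 6 cm above where it lay and off the organiser, which stays in its click; leave the mug, the bowl and the soap bottle alone.

Things in the scene. Friction and masses are not known exactly. Their poses are not given: they have to be found in the camera images.
- caddy: the organiser's fixed grey foot, a disc 170 mm wide under the tray, with a tongue (26 mm wide, 6 high) showing past the tray's rim that bears the red dot (front mark). Origin at worktop height on the tray's turning axis; the dot lies 154 mm out along the foot's -x, which points roughly at the robot (up to 0.28 rad off). Opposite the knob the tray carries a low soap dish (64 mm wide, top 50 mm high, 92 mm from the axis).
- turntable (a joint): angle of the white tray (278 mm wide, floor 32 mm above the worktop, rim 40 mm) in rad, anticlockwise seen from above. Starts at 0: brush lies across, head to the foot's -y, handle to +y. Sprung clicks at 0, 1.571, ...: within 0.09 rad the tray draws itself in. Leaving a click takes 3 to 4 N at the knob, turning between clicks about 0.5 N. Wanted: 1.571, handle to the red dot.
- tray_knob (a point): mid height of the upright black turning knob on the tray: round, 18 mm wide, from the tray floor to 73 mm above the worktop. The point is 60 mm above the worktop, 112 mm from the tray's axis; at joint 0 on the foot's -x side, at 1.571 on its -y side. Axes turn with the tray, whose x points along the brush to its head.
- brush: telescopic brush, about 230 g: blue head 34 mm long, 72 wide, 20 thick, bristles 22 mm down; aluminium tube 13 mm wide; sliding handle. Lies loose and level in its rest, axis 90 mm above the worktop. Origin on the tube's axis at the back face of the head; x points to the head (handle towards -x), z up, y to the button's side. It lifts straight up out of the rest.
- brush_fork (a point): middle of the rest's fork, on the brush axis, 96 mm from the tray's axis, close behind the brush head: 8 mm thick, 58 mm wide, top 104 mm above the worktop, slot 17 mm wide open at the top for the tube. It catches the head when the handle is pulled; after the pull the head bears on it and would jam in lifting, so move the brush some 5 mm towards its head first. Axes as the tray.
- u_support (a point): middle of the rest's U support, on the brush axis, 90 mm from the tray's axis on the handle's side: 10 mm thick, 56 mm wide, sides up to 92 mm above the worktop, 32 mm between them; the handle lies and slides in it. Open at the top. Axes as the tray.
- handle (a joint): how far the handle is drawn out along the brush's -x, in m: 0 in (start), first stop 0.050, second stop and end of travel 0.100. Handle: bar of 28 x 28 mm, 185 mm long, front end 30 mm plus this value behind the brush origin. Latched at all three places (1.5 mm play) unless the button is in; sliding takes 2 to 3 N. With the button let go between stops the latch catches at the next one.
- button (a joint): how far the red button is pressed in, in m: 0 out, 0.0045 fully in; 2 N to start, 6 N fully in. The latch is free from 0.0032 on. Let go at a stop, the button springs back out (under 0.001) and the handle is locked.
- button_face (a point): centre of the red button's face (15 mm long, 10 high) on the +y side of the handle's grey collar, 5 mm proud, 47 mm behind the brush origin plus the handle's travel. Grip the handle across (along brush y) here to squeeze it: 33 mm over button and handle, about 29 when fully in. At the second stop a grip here ends 39 mm from the U support on its head side.
- handle_grip (a point): point on the handle's axis 93 mm behind the button, moves with the handle. With the handle fully out it is 49 mm beyond the U support, off the tray, about 70 mm from the brush's balance point: a place to take the brush (28 mm across) without touching the button. Axes as the brush.
- mug: blue mug, 80 mm wide, 95 mm high, standing on the worktop; origin at the centre of its underside. A bystander.
- bowl: white bowl, 130 mm wide, 55 mm high, on the worktop; origin at the centre of its underside. A bystander.
- soap: yellow washing-up liquid bottle, 68 mm wide, 184 mm high, on the worktop; origin at the centre of its underside. A bystander.

How it is judged:
By the outcome, as a careful person would: the job done as asked, in the order asked, and still so for the second after the job is handed in, while the arm keeps its last pose, push and grip.
It also fails if it takes over 64 s, if anything falls off the work surface, if the arm or the gripper's body presses on something with over 40 N, if the wrist force passes 120 N, or if a joint passes its speed limit or range.

## Robot

A 6-joint arm with a two-finger parallel gripper is mounted at the origin on the work surface. World frame = base frame: x ahead of the robot, y to its left, z up, the work surface at z = 0. Lengths are in mm, angles in rad, forces in N, time in s.
With the tool pointing down it reaches from about 350 to 850 mm from the base axis. Payload 8.1 kg.
Tool frame: the origin (TCP) lies at the very end of the fingers, on their centre line; the grasp point (between the pads) lies 19 mm behind it; z points along the fingers, y is the line along which they close (so a half turn about z gives the same grasp; the last joint's range is limited). The gripper opens to 93 mm and grips with 3 to 60 N. Pads are 15 mm wide; open, the fingers measure 128 mm over their backs; the gripper's body (75 mm by 188 mm) begins 65 mm behind the grasp point.
Start: joints at [-1.201, 0.13, 1.488, -0, 1.523, -0.085], TCP at [263.589, -539.005, 218.635] pointing down, gripper open.
Joint ranges: [-2.96, 2.96], [-0.89, 2.26], [0.02, 2.5], [-1.34, 4.48], [0, 2.73], [-2.66, 2.66]. Speed limits (rad/s): [2.39, 2.39, 2.79, 3.14, 3.14, 3.14].

## Interface

Orientations are given as a rotation vector (axis times angle).
In Python, from bench import manip, vision gives the robot as it stands.
- The arm moves only by the tool send_rows, never from a script. Its arguments are lists of equal length, an entry for each row: "turn": the turn, a rotation vector about the tool's x, y, z in rad, a list of three; "xyz": the shift along the tool's x, y, z in m, a list of three; "grip": the opening, from 0 (shut) to 1 (fully open). In form: {"turn": [[rx, ry, rz], ...], "xyz": [[x, y, z], ...], "grip": [grip, ...]}. A call has 1 to 5 rows; each row shifts and turns the commanded pose from where the row before left it, along the tool's axes as they then stand; what a row does not reach is not made up. A row lasts 1/10 s, in which the tool goes at most 50 mm and 8.59 degrees, less where a joint would pass 70% of its speed; a pose out of reach is approached as far as the arm can. A call with a gripper value outside its range is refused whole. The fingers move at their own pace and stop on an object; the grip force is fixed at half the most. Time passes only in rows, so rows that do not move let the fingers close. It gives the time, the measured TCP pose, the force, the opening and the grip force at its end, in the units of the state.
- manip.get_obs(): the state, without advancing time (a new reading comes with each control period).
- vision.camera(name): name is "side" or "top" or "wrist"; returns (picture, depth): 384x512x3 uint8, blue, green, red; 384x512 float32, mm along the optical axis (not along the pixel's ray), 0 where there is no reading.
- vision.camera_model(name): a dict with "vfov" (degrees; the focal length in pixels is half the picture's height over the tangent of half this angle, whatever the lens; pixels are square), "cx", "cy" (the principal point, pixels), "k1" (the pictures are not rectified: a ray, as slopes to the right and down, at radius r is drawn at 1 + k1 r^2 times it, then the intrinsics apply), "position" and "rotation" of the camera in the world; the wrist camera has in their place "tool_from_camera" (4x4, takes a point from camera to tool coordinates, whose origin is the TCP and whose axes are the flange's). Camera axes: x right, y down, z forward; pixel columns grow to the right and rows downward; lengths in mm; the calibration is good to about 2 mm. A picture is of the moment at which its call begins: read the wrist's pose just before it. camera_model takes no time and is no camera call.
- manip.job_done(): hands the job in; it is judged then, once.
The state is a dict: "clock": time; "joints": joint angles; "joint_vel": joint speeds; "tau": joint torques, N m; "tool_pos": TCP position; "tcp_rot": TCP orientation; "wrist_force": force on the tool from outside, world axes, zero at the start; "ft_torque": the same for the moment, N m; "finger_gap": finger opening in mm; "finger_force": force on a finger pad.
Only numpy, scipy, OpenCV 4.12 (cv2) and the standard library are available. Lean on these libraries where they do the work, as an engineer would, in place of code of your own. Each camera call takes 0.05 s, during which the arm holds its last target. There are 200 camera calls.

## Working session

There is one attempt and no reset: what is moved stays moved. The work goes in short steps, Python scripts to look and compute and a tool call to move; the robot and the scene stay as the last step left them, time stands still between calls to the robot, and variables do not carry over. Pictures are saved under pics/ and viewed, at most 10 in all, crops included, and the job is handed in when it is done.

Besides the shell and the picture viewer there is one more tool, called after ">>>" by a JSON object that holds its "op" and its "data". send_rows: Moves the arm, as the interface text tells. Its arguments: {"type":"object","properties":{"turn":{"type":"array","items":{"type":"array","items":{"type":"number"}}},"xyz":{"type":"array","items":{"type":"array","items":{"type":"number"}}},"grip":{"type":"array","items":{"type":"number"}}},"required":["turn","xyz","grip"]}

```bash
mkdir -p pics; ls
cat > h.py <<'E'
import numpy as np, cv2
from bench import manip, vision
from scipy.spatial.transform import Rotation as R
def cam(name):
    o=manip.get_obs(); p,d=vision.camera(name); m=vision.camera_model(name)
    if name=="wrist":
        T=np.array(m["tool_from_camera"]); Rt=R.from_rotvec(o["tcp_rot"]).as_matrix()
        pos=Rt@T[:3,3]+np.array(o["tool_pos"]); rot=Rt@T[:3,:3]
    else: pos=np.array(m["position"]); rot=np.array(m["rotation"])
    return p,d,dict(m=m,pos=pos,rot=rot)
def slopes(c,u,v):
    m=c["m"]; f=192/np.tan(np.radians(m["vfov"])/2)
    q=np.stack([(np.asarray(u,float)-m["cx"])/f,(np.asarray(v,float)-m["cy"])/f],-1); s=q.copy()
    for _ in range(20): s=q/(1+m["k1"]*(s**2).sum(-1,keepdims=True))
    return s
def rays(c,u,v):
    s=slopes(c,u,v); return np.concatenate([s,np.ones(s.shape[:-1]+(1,))],-1)@c["rot"].T
def onz(c,u,v,z):
    r=rays(c,u,v); return c["pos"]+r*((z-c["pos"][2])/r[...,2])[...,None]
def pts(c,d,u,v):
    return c["pos"]+rays(c,u,v)*d[np.asarray(v),np.asarray(u)][...,None]
def blobs(p,lo,hi,amin=8):
    h=cv2.cvtColor(p,cv2.COLOR_BGR2HSV); k=cv2.inRange(h,np.array(lo),np.array(hi))
    n,l,s,ce=cv2.connectedComponentsWithStats(k); return [(s[i,4],ce[i],np.nonzero(l==i)) for i in range(1,n) if s[i,4]>=amin]
E
python3 - <<'E'
from h import *
for n in ("top","side"):
    p,d,c=cam(n); cv2.imwrite(f"pics/{n}0.png",p); np.save(f"pics/{n}0d.npy",d); print(n,c["pos"],c["m"]["vfov"],c["m"]["k1"],c["rot"].round(2).tolist())
o=manip.get_obs(); print(o)
E
```

```text
pics
top [ 411.36731363   -3.88625358 1377.65080811] 47.90787754786653 -0.048673436258814574 [-2.19, 2.17, -0.1]
side [322.25562995 809.84785531 801.56513274] 51.72825898186373 -0.1038530355713743 [-0.36, 2.75, -1.26]
{'clock': 0.1, 'joints': array([-1.20142194e+00,  1.31098887e-01,  1.48917058e+00, -5.42355557e-06,
        1.52302210e+00, -8.53792874e-02]), 'joint_vel': array([ 0.00118977, -0.000432  , -0.0034526 ,  0.00328163, -0.00077346,
        0.00042084]), 'tau': array([ 8.51833011e-04, -5.61343932e+01, -4.93093586e+01,  7.70249683e-02,
        2.92715494e-02, -2.81410018e-05]), 'tool_pos': array([ 263.38403275, -538.51645145,  217.68434121]), 'tcp_rot': array([-3.05909352e+00, -7.07807617e-01,  3.85885712e-04]), 'wrist_force': array([ 0.53220041, -0.17458709,  0.12249448]), 'ft_torque': array([ 0.01911081,  0.00012516, -0.0635247 ]), 'finger_force': 0.0, 'finger_gap': 92.76882780173517}
```

View pics/top0.png

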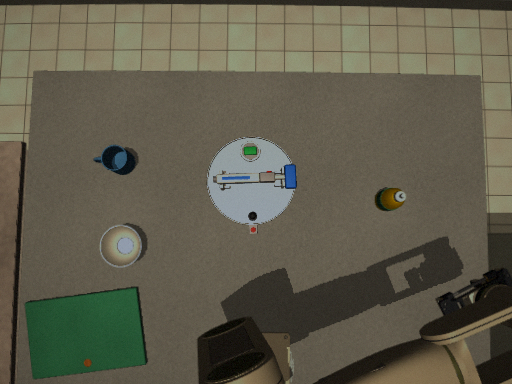

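View pics/side0.png

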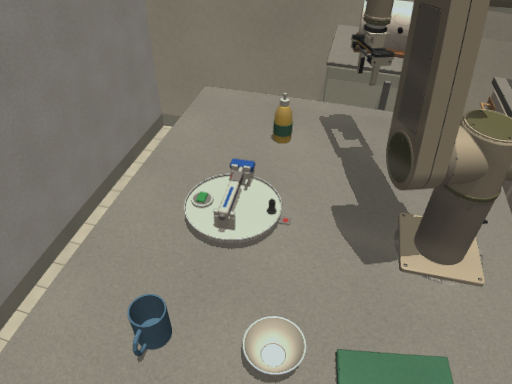

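The top view shows the tray at about (252,181), the knob at (252,216), the dot at (253,230) and the head at (290,177). The soap bottle is at (392,198), with the mug and bowl on the left. The side view agrees.

```bash
sed -i 's/rot=np.array(m\["rotation"\])$/rot=R.from_rotvec(np.ravel(m["rotation"])).as_matrix() if np.size(m["rotation"])==3 else np.array(m["rotation"])/' h.py
python3 - <<'E'
from h import *
out={}
for n in ("top","side"):
    p,d,c=cam(n)
    if n=="top": boxes=(lambda b:200<b[1][0]<310 and 130<b[1][1]<240)
    else: boxes=(lambda b:170<b[1][0]<300 and 145<b[1][1]<245)
    for nm,lo,hi,z in (("red",(0,110,80),(8,255,255),6),("red2",(172,110,80),(180,255,255),6),("black",(0,0,0),(180,255,45),73),("blue",(105,150,60),(125,255,255),100),("green",(50,120,50),(75,255,255),50)):
        for a,ce,(v,u) in filter(boxes,blobs(p,lo,hi,5)):
            P=pts(c,d,u,v); out[n,nm,int(ce[0])]=1
            print(n,nm,a,ce.round(1),"onz",z,onz(c,ce[0],ce[1],z).round(1),"depth med",np.median(P,0).round(1),"ztop",np.percentile(P[:,2],90).round(1))
    if n=="top":
        # tray: light pixels by height 25..45 depth
        vv,uu=np.mgrid[110:250,190:320]; P=pts(c,d,uu.ravel(),vv.ravel())
        k=(P[:,2]>24)&(P[:,2]<130); img=np.zeros((384,512),np.uint8); img[vv.ravel()[k],uu.ravel()[k]]=255
        cs,_=cv2.findContours(img,cv2.RETR_EXTERNAL,cv2.CHAIN_APPROX_NONE); q=max(cs,key=cv2.contourArea)[:,0]
        W=onz(c,q[:,0],q[:,1],40)[:,:2]
        A=np.c_[2*W,np.ones(len(W))]
        for _ in range(8):
            s=np.linalg.lstsq(A,(W**2).sum(1),rcond=None)[0]; r=np.sqrt(s[2]+s[:2]@s[:2]); e=abs(np.hypot(*(W-s[:2]).T)-r)<4; W=W[e];A=A[e]
        print("tray",s[:2],"r",r,len(W))
        tops=P[(P[:,2]>85)&(P[:,2]<120)]; print("brush pts",len(tops),tops[:,:2].mean(0))
E
```

```text
top red 7 [268.6 171.3] onz 6 [614.2 -41.6   6. ] depth med [602.3 -37.5  92.3] ztop 102.0
top red 22 [252.9 229.3] onz 6 [428.3   6.6   6. ] depth med [429.3   6.2   6.2] ztop 9.2
top black 6 [271.5 181. ] onz 73 [574.6 -48.9  73. ] depth med [571.  -47.8 100.6] ztop 104.0
top black 51 [252.4 215.5] onz 73 [469.    7.9  73. ] depth med [469.4   9.1  60.2] ztop 75.0
top blue 249 [290.1 175.8] onz 100 [ 587.3 -103.3  100. ] depth med [ 587.1 -103.1   99.3] ztop 102.4
top blue 69 [235.9 177.4] onz 100 [580.7  58.2 100. ] depth med [581.   57.8 103.6] ztop 107.1
top green 99 [249.8 150.5] onz 50 [672.4  18.6  50. ] depth med [672.2  18.   49. ] ztop 53.5
tray [581.8110872   13.98071487] r 137.86327129609552 247
brush pts 981 [582.09731323 -11.82961821]
side red 17 [285.1 219.6] onz 6 [427.9   8.3   6. ] depth med [427.9   9.2   6.7] ztop 8.4
side black 46 [271.2 205.9] onz 73 [465.8  34.3  73. ] depth med [469.   17.3  57.1] ztop 71.5
side blue 117 [243.2 162.8] onz 100 [581.8 -98.2 100. ] depth med [582.4 -97.9 100.2] ztop 102.0
side blue 36 [227.7 196.5] onz 100 [580.7  57.7 100. ] depth med [579.2  63.6 104.2] ztop 106.3
side green 69 [201.6 196.9] onz 50 [670.7  25.8  50. ] depth med [671.   25.9  50. ] ztop 51.9
```

>>> {"op": "send_rows", "data": {"turn": [[0, 0, 0.137], [0, 0, 0.137], [0, 0, 0.137], [0, 0, 0], [0, 0, 0]], "xyz": [[0, 0, 0], [0, 0, 0], [0, 0, 0], [0.019, -0.0448, 0.003], [0.019, -0.0448, 0.003]], "grip": [1, 1, 1, 1, 1]}}

```text
clock: 0.7
tool_pos: [297.3, -447.2, 211.6]
tcp_rot: [-3.14, -0.065, 0.001]
wrist_force: [0.5, 0.0, 0.5]
finger_gap: 93.0
finger_force: 0.0
```

>>> {"op": "send_rows", "data": {"turn": [[0, 0, 0], [0, 0, 0], [0, 0, 0], [0, 0, 0], [0, 0, 0]], "xyz": [[0.019, -0.0448, 0.003], [0.019, -0.0448, 0.003], [0.019, -0.0448, 0.003], [0.019, -0.0448, 0.003], [0.019, -0.0448, 0.003]], "grip": [1, 1, 1, 1, 1]}}

```text
clock: 1.2
tool_pos: [382.9, -218.0, 197.5]
tcp_rot: [3.141, 0.068, 0.001]
wrist_force: [0.9, -0.9, 0.9]
finger_gap: 92.7
finger_force: 0.0
```

>>> {"op": "send_rows", "data": {"turn": [[0, 0, 0], [0, 0, 0], [0, 0, 0], [0, 0, 0], [0, 0, 0]], "xyz": [[0.019, -0.0448, 0.003], [0.019, -0.0448, 0.003], [0.019, -0.0448, 0.003], [0.019, -0.0448, 0.003], [0.019, -0.0448, 0.003]], "grip": [1, 1, 1, 1, 1]}}

```text
clock: 1.7
tool_pos: [468.1, 10.1, 182.7]
tcp_rot: [3.141, 0.069, 0.001]
wrist_force: [1.1, -0.7, 0.4]
finger_gap: 92.9
finger_force: 0.0
```

```bash
cat >> h.py <<'E'
def state():
    o=manip.get_obs(); M=R.from_rotvec(o["tcp_rot"]).as_matrix()
    print("t",round(o["clock"],2),"tcp",np.round(o["tool_pos"],1),"yaw",round(np.arctan2(M[1,0],M[0,0]),4),"z",M[:,2].round(3),"gap",round(o["finger_gap"],1),"ff",round(o["finger_force"],1),"F",np.round(o["wrist_force"],1),"j",np.round(o["joints"],2)); return o,M
def to(x,y,z):
    o,M=state(); print("tool shift mm",(M.T@(np.array([x,y,z])-o["tool_pos"])).round(1))
E
python3 - <<'E'
from h import *
p,d,c=cam("wrist"); cv2.imwrite("pics/w1.png",p); to(470,8.5,45)
E
```

```text
t 1.75 tcp [469.4  16.7 182.1] yaw 0.0476 z [ 0.001  0.004 -1.   ] gap 92.7 ff 0.0 F [-2.   3.4  0.1] j [-0.08 -0.21  1.89  0.    1.46  1.45]
tool shift mm [1.000e-01 8.700e+00 1.371e+02]
```

View pics/w1.png

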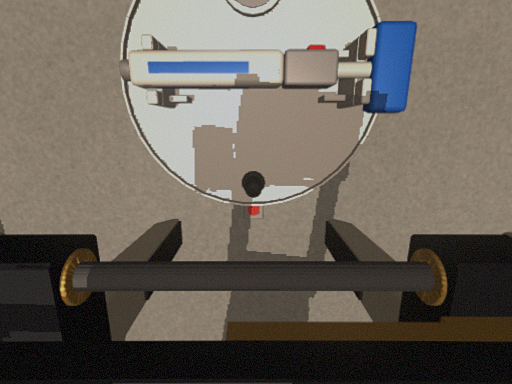

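The wrist view shows the knob at (253,183), the dot at (254,211), the brush across at row 68 and the button at (316,48).

Run:
```python
from h import *
p,d,c=cam("wrist"); p,d,c=cam("wrist")
for nm,lo,hi,z in (("red",(0,110,80),(8,255,255),6),("black",(0,0,0),(180,255,60),73),("blue",(105,150,60),(125,255,255),100),("green",(50,120,50),(75,255,255),50)):
    for a,ce,(v,u) in blobs(p,lo,hi,30):
        if ce[1]<220 and a<5000:
            P=pts(c,d,u,v); k=P[:,2]>np.percentile(P[:,2],90)-4
            print(nm,a,ce.round(1),"onz",z,onz(c,ce[0],ce[1],z).round(1),"depth med",np.median(P,0).round(1),"topmid",P[k].mean(0).round(1))
to(470,8.5,45)
```

```text
red 65 [321.1  47.6] onz 6 [624.1 -56.3   6. ] depth med [601.5 -37.5  94.1] topmid [598.8 -34.8 100. ]
red 102 [255.6 210.2] onz 6 [427.7   7.7   6. ] depth med [427.7   7.4   5.7] topmid [427.6   7.7   5.7]
black 150 [308.7  86.8] onz 73 [573.1 -34.2  73. ] depth med [570.2 -30.1  95. ] topmid [570.2 -31.5 100.4]
black 57 [371.7 109.5] onz 73 [555.7 -96.5  73. ] depth med [554.2 -88.3  92.5] topmid [554.2 -88.8  94.7]
black 429 [255.9 183.5] onz 73 [477.8  10.5  73. ] depth med [475.   10.3  60.3] topmid [471.6   9.6  71.8]
blue 3382 [397.1  66.8] onz 100 [ 588.4 -101.   100. ] depth med [ 588.8 -101.4   99. ] topmid [ 588.  -101.1  100.1]
blue 777 [196.7  65.8] onz 100 [581.2  65.5 100. ] depth med [580.8  67.  103.4] topmid [580.3  64.6 104.3]
t 1.85 tcp [467.9  10.9 182.2] yaw 0.0492 z [-0.001  0.    -1.   ] gap 93.5 ff 0.0 F [ 0.6 -0.6 -0.2] j [-0.09 -0.21  1.89  0.    1.47  1.43]
tool shift mm [  2.1   2.5 137.2]
```

>>> {"op": "send_rows", "data": {"turn": [[0, 0, 0], [0, 0, 0], [0, 0, 0], [0, 0, 0], [0, 0, 0]], "xyz": [[0.0025, 0.002, 0.034], [0, 0, 0.04], [0, 0, 0.04], [0, 0, 0.023], [0, 0, 0]], "grip": [1, 1, 1, 1, 1]}}

```text
clock: 2.35
tool_pos: [466.6, 5.2, 41.8]
tcp_rot: [-3.14, -0.066, 0.012]
wrist_force: [0.8, -0.6, 0.2]
finger_gap: 93.2
finger_force: 0.0
```

>>> {"op": "send_rows", "data": {"turn": [[0, 0, 0], [0, 0, 0], [0, 0, 0], [0, 0, 0], [0, 0, 0]], "xyz": [[0, 0, 0], [0, 0, 0], [0, 0, 0], [0, 0, 0], [0, 0, 0]], "grip": [0.3, 0.1, 0.1, 0.1, 0.1]}}

```text
clock: 2.85
tool_pos: [471.0, 6.1, 46.5]
tcp_rot: [3.141, 0.069, 0.002]
wrist_force: [-0.7, -0.1, 0.1]
finger_gap: 57.4
finger_force: 0.0
```

Run:
```python
from h import *
to(470.5,9,45)
```

```text
t 2.85 tcp [471.    6.1  46.5] yaw 0.044 z [ 0.001 -0.    -1.   ] gap 57.4 ff 0.0 F [-0.7 -0.1  0.1] j [-0.1  -0.06  2.01 -0.    1.19  1.43]
tool shift mm [-0.4 -2.9  1.5]
```

>>> {"op": "send_rows", "data": {"turn": [[0, 0, 0], [0, 0, 0], [0, 0, 0], [0, 0, 0], [0, 0, 0]], "xyz": [[0, -0.0025, 0], [0, 0, 0], [0, 0, 0], [0, 0, 0], [0, 0, 0]], "grip": [0.1, 0.1, 0.1, 0.1, 0.1]}}

```text
clock: 3.35
tool_pos: [470.1, 9.0, 45.5]
tcp_rot: [-3.14, -0.069, 0.001]
wrist_force: [-1.3, 3.0, 1.6]
finger_gap: 17.4
finger_force: 12.1
```

>>> {"op": "send_rows", "data": {"turn": [[0, 0, 0], [0, 0, 0]], "xyz": [[0, 0, 0], [0, 0, 0]], "grip": [0.1, 0.1]}}

```text
clock: 3.55
tool_pos: [470.1, 9.0, 45.5]
tcp_rot: [-3.14, -0.069, 0.001]
wrist_force: [-1.6, 2.6, -0.4]
finger_gap: 17.4
finger_force: 30.0
```

Run:
```python
from h import *
to(470.5,9,45)
```

```text
t 3.55 tcp [470.1   9.   45.5] yaw 0.0439 z [-0.  0. -1.] gap 17.4 ff 30.0 F [-1.6  2.6 -0.4] j [-0.09 -0.06  2.02  0.    1.19  1.44]
tool shift mm [ 0.4 -0.   0.5]
```

>>> {"op": "send_rows", "data": {"turn": [[0, 0, -0.0785], [0, 0, -0.0785], [0, 0, -0.0785], [0, 0, -0.0785], [0, 0, -0.0785]], "xyz": [[0.00035, 0.0088, 0], [0.00035, 0.0088, 0], [0.00035, 0.0088, 0], [0.00035, 0.0088, 0], [0.00035, 0.0088, 0]], "grip": [0.1, 0.1, 0.1, 0.1, 0.1]}}

```text
clock: 4.05
tool_pos: [481.4, -33.9, 45.6]
tcp_rot: [-3.066, -0.685, -0.002]
wrist_force: [5.4, 4.7, -5.4]
finger_gap: 17.8
finger_force: 30.0
```

```bash
cat >> h.py <<'E'
C=np.array([582.3,13.5])
def arc():
    o,M=state(); q=np.array(o["tool_pos"])[:2]-C; print("radius",np.hypot(*q).round(1),"tray angle",round(float(np.arctan2(q[1],q[0])+np.pi-0.045)%6.283,3))
E
python3 - <<'E'
from h import *
arc()
E
```

```text
t 4.05 tcp [481.4 -33.9  45.6] yaw 0.4395 z [ 0.001  0.001 -1.   ] gap 17.8 ff 30.0 F [ 5.4  4.7 -5.4] j [-0.18 -0.03  1.98  0.    1.19  0.95]
radius 111.5 tray angle 0.394
```

>>> {"op": "send_rows", "data": {"turn": [[0, 0, -0.0785], [0, 0, -0.0785], [0, 0, -0.0785], [0, 0, -0.0785], [0, 0, -0.0785]], "xyz": [[0.00035, 0.0088, 0], [0.00035, 0.0088, 0], [0.00035, 0.0088, 0], [0.00035, 0.0088, 0], [0.00035, 0.0088, 0]], "grip": [0.1, 0.1, 0.1, 0.1, 0.1]}}

```text
clock: 4.55
tool_pos: [507.7, -68.3, 45.6]
tcp_rot: [-2.873, -1.269, -0.004]
wrist_force: [6.1, 8.7, -3.3]
finger_gap: 17.6
finger_force: 30.0
```

>>> {"op": "send_rows", "data": {"turn": [[0, 0, -0.0785], [0, 0, -0.0785], [0, 0, -0.0785], [0, 0, -0.0785], [0, 0, -0.0785]], "xyz": [[0.00035, 0.0088, 0], [0.00035, 0.0088, 0], [0.00035, 0.0088, 0], [0.00035, 0.0088, 0], [0.00035, 0.0088, 0]], "grip": [0.1, 0.1, 0.1, 0.1, 0.1]}}

```text
clock: 5.05
tool_pos: [545.0, -90.1, 45.6]
tcp_rot: [-2.569, -1.805, -0.004]
wrist_force: [3.7, 11.5, -0.8]
finger_gap: 17.4
finger_force: 30.0
```

>>> {"op": "send_rows", "data": {"turn": [[0, 0, -0.0785], [0, 0, -0.0785], [0, 0, -0.0785], [0, 0, -0.0785], [0, 0, -0.0785]], "xyz": [[0.00035, 0.0088, 0], [0.00035, 0.0088, 0], [0.00035, 0.0088, 0], [0.00035, 0.0088, 0], [0.00035, 0.0088, 0]], "grip": [0.1, 0.1, 0.1, 0.1, 0.1]}}

```text
clock: 5.55
tool_pos: [587.6, -96.1, 45.6]
tcp_rot: [-2.167, -2.271, -0.003]
wrist_force: [-3.2, 13.0, 5.5]
finger_gap: 17.6
finger_force: 30.0
```

Run:
```python
from h import *
arc()
```

```text
t 5.55 tcp [587.6 -96.1  45.6] yaw 1.6176 z [-0.001  0.003 -1.   ] gap 17.6 ff 30.0 F [-3.2 13.   5.5] j [-0.25  0.27  1.66  0.    1.21 -0.3 ]
radius 109.7 tray angle 1.574
```

>>> {"op": "send_rows", "data": {"turn": [[0, 0, 0], [0, 0, 0], [0, 0, 0], [0, 0, 0], [0, 0, 0]], "xyz": [[0, 0, 0], [0, 0, 0], [0, 0, 0], [0, 0, 0], [0, 0, -0.03]], "grip": [0.7, 0.8, 0.8, 0.8, 0.8]}}

```text
clock: 6.05
tool_pos: [583.5, -97.9, 71.2]
tcp_rot: [-2.169, -2.262, 0.007]
wrist_force: [-0.1, -0.6, -0.6]
finger_gap: 52.8
finger_force: 0.0
```

>>> {"op": "send_rows", "data": {"turn": [[0, 0, 0], [0, 0, 0.14], [0, 0, 0.14], [0, 0, 0.14], [0, 0, 0.14]], "xyz": [[0, 0, -0.045], [0, 0, -0.045], [0, 0, -0.03], [0, 0, 0], [0, 0, 0]], "grip": [0.8, 0.8, 0.8, 0.8, 0.8]}}

```text
clock: 6.55
tool_pos: [588.2, -99.1, 197.9]
tcp_rot: [2.718, 1.569, 0.004]
wrist_force: [-0.1, -0.6, -1.6]
finger_gap: 74.7
finger_force: 0.0
```

>>> {"op": "send_rows", "data": {"turn": [[0, 0, 0.14], [0, 0, 0.14], [0, 0, 0.14], [0, 0, 0.14], [0, 0, 0.14]], "xyz": [[0, 0, 0], [0, 0, 0], [0, 0, 0], [0, 0, 0], [0, 0, 0]], "grip": [0.8, 0.8, 0.8, 0.8, 0.8]}}

```text
clock: 7.05
tool_pos: [587.0, -98.8, 195.6]
tcp_rot: [3.094, 0.543, -0.0]
wrist_force: [-0.6, 1.0, 0.5]
finger_gap: 74.7
finger_force: 0.0
```

>>> {"op": "send_rows", "data": {"turn": [[0, 0, 0.14], [0, 0, 0.14], [0, 0, 0.03], [0, 0, 0], [0, 0, 0]], "xyz": [[0, 0, 0], [0, 0, 0], [0, 0, 0], [-0.04, 0, 0], [-0.04, 0, 0]], "grip": [0.8, 0.8, 0.8, 0.8, 0.8]}}

```text
clock: 7.55
tool_pos: [506.2, -102.1, 194.5]
tcp_rot: [-3.14, -0.068, 0.003]
wrist_force: [-0.8, 0.6, 0.6]
finger_gap: 74.3
finger_force: 0.0
```

```bash
cat >> h.py <<'E'
def look(name,fn=None):
    p,d,c=cam(name)
    if fn: cv2.imwrite(fn,p)
    for nm,lo,hi,z in (("red",(0,110,80),(8,255,255),6),("black",(0,0,0),(180,255,50),73),("blue",(105,150,60),(125,255,255),100)):
        for a,ce,(v,u) in blobs(p,lo,hi,6):
            P=pts(c,d,u,v); m=np.median(P,0)
            if a<5000 and np.hypot(*(m[:2]-C))<230 and m[2]<130: print(name,nm,a,ce.round(1),"onz",z,onz(c,ce[0],ce[1],z)[:2].round(1),"depth med",m.round(1))
E
python3 - <<'E'
from h import *
cam("wrist"); look("wrist","pics/w2.png"); look("top"); state()
E
```

```text
wrist red 28 [101.  36.] onz 6 [656.6  79.5] depth med [636.   34.8  93.9]
wrist red 17 [167.3 224.2] onz 6 [428.9  12.3] depth med [430.1  12.6   5.5]
wrist black 298 [139.3  38.4] onz 73 [639.6  10.1] depth med [635.9   3.4  90.2]
wrist black 7 [138.4  61.6] onz 73 [619.8  12.2] depth med [615.3   2.5  97.5]
wrist black 9 [144.7  70.9] onz 73 [611.8   6.8] depth med [610.3   3.   82.2]
wrist black 328 [252.8 104.9] onz 73 [585.4 -98.2] depth med [585.2 -98.4  70.6]
wrist blue 668 [130.1 149.5] onz 100 [539.3  14.2] depth med [540.1  12.7 103.3]
top red 7 [244.3 160.4] onz 6 [648.5  36.7] depth med [631.3  34.9  95. ]
top red 22 [252.9 229.3] onz 6 [428.3   6.6] depth med [429.3   6.2   4.5]
top black 20 [254.8 148.3] onz 73 [674.9   3. ] depth med [674.7   3.9  77.4]
top black 12 [244.2 149.5] onz 73 [670.8  35.5] depth med [673.4  34.9  65.6]
top black 39 [311.9 214.4] onz 73 [ 474.2 -171.9] depth med [ 472.6 -175.7   -0. ]
top black 12 [309.2 221.9] onz 73 [ 451.4 -163.6] depth med [ 451.9 -170.7   -1.3]
top black 22 [272.5 234.3] onz 73 [413.2 -53.3] depth med [414.1 -54.4  -0.7]
top black 7 [285.3 236.6] onz 73 [406.7 -91.7] depth med [405.1 -95.7   0.8]
top black 13 [280.1 238.5] onz 73 [400.6 -76. ] depth med [401.7 -79.9  -1.2]
top blue 239 [249.1 138.5] onz 100 [699.1  20.2] depth med [698.9  20.6  99.2]
top blue 67 [251.2 190.6] onz 100 [541.7  12.1] depth med [543.2  12.4 104.2]
t 7.7 tcp [ 505.1 -102.1  194.9] yaw 0.0422 z [-0.001  0.    -1.   ] gap 74.2 ff 0.0 F [0.5 0.  0.7] j [-0.3  -0.09  1.75 -0.    1.48  1.23]
```

View pics/w2.png

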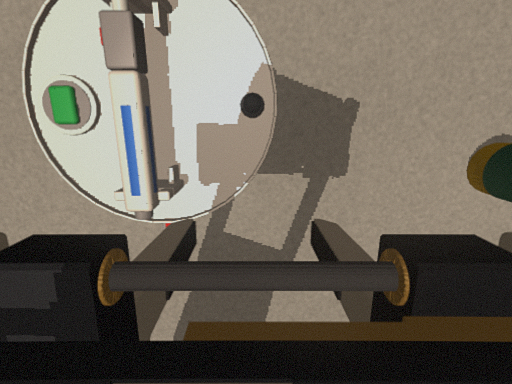

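The wrist view shows the brush pointing at the dot, the knob at (252,105) and the button at (101,36). The tray is in its click.

>>> {"op": "send_rows", "data": {"turn": [[0, 0, 0], [0, 0, 0], [0, 0, 0], [0, 0, 0], [0, 0, 0]], "xyz": [[0.034, -0.0283, 0], [0.034, -0.0283, 0], [0.034, -0.0283, 0], [0.0332, -0.0283, 0], [0, 0, 0]], "grip": [0.8, 0.8, 0.8, 0.8, 0.8]}}

```text
clock: 8.2
tool_pos: [640.5, 20.9, 194.1]
tcp_rot: [-3.139, -0.074, -0.0]
wrist_force: [-0.9, 0.0, -0.5]
finger_gap: 74.5
finger_force: 0.0
```

>>> {"op": "send_rows", "data": {"turn": [[0, 0, 0], [0, 0, 0]], "xyz": [[0, 0, 0], [0, 0, 0]], "grip": [0.8, 0.8]}}

```text
clock: 8.4
tool_pos: [637.6, 16.5, 195.8]
tcp_rot: [3.141, 0.068, 0.0]
wrist_force: [0.4, 0.3, 0.5]
finger_gap: 74.4
finger_force: 0.0
```

Run:
```python
from h import *
to(635.3,16.8,71); look("wrist","pics/w3.png")
```

```text
t 8.4 tcp [637.6  16.5 195.8] yaw 0.0433 z [ 0. -0. -1.] gap 74.4 ff 0.0 F [0.4 0.3 0.5] j [-0.05  0.24  1.4  -0.    1.49  1.47]
tool shift mm [ -2.3  -0.5 124.8]
wrist red 58 [235.2 195. ] onz 6 [612.8  38.5] depth med [635.7  33.8  93.9]
wrist black 256 [344.4 224.4] onz 73 [601.6 -88.1] depth med [595.  -95.3  49.9]
wrist blue 1381 [255.6 129.3] onz 100 [701.3  16.2] depth med [701.   14.8  98.7]
wrist blue 16 [221.6 139.5] onz 100 [690.6  47.6] depth med [690.5  47.3  98.9]
wrist blue 7 [215.9 140. ] onz 100 [689.9  52.9] depth med [689.7  54.1  97.8]
wrist blue 48 [251.5 256.5] onz 100 [571.7  14.6] depth med [573.2  14.6 103.3]
wrist blue 209 [252.  305.5] onz 100 [513.   11.6] depth med [515.3  11.7 103.3]
```

View pics/w3.png

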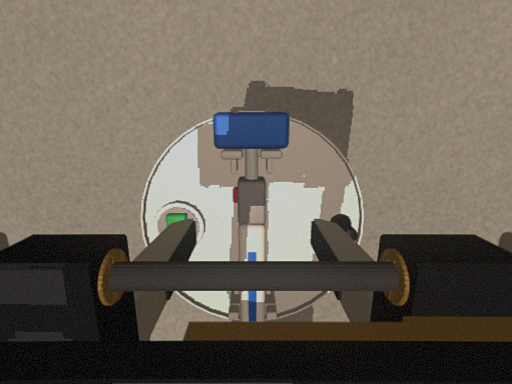

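The button is at (235,195), which is world x of about 635.5, and the handle axis is at y of about 17. I'm lowering and squeezing.

>>> {"op": "send_rows", "data": {"turn": [[0, 0, 0], [0, 0, 0], [0, 0, 0], [0, 0, 0], [0, 0, 0]], "xyz": [[-0.002, -0.0008, 0.035], [0, 0, 0.035], [0, 0, 0.03], [0, 0, 0.02], [0, 0, 0.005]], "grip": [0.8, 0.8, 0.8, 0.8, 0.6]}}

```text
clock: 8.95
tool_pos: [633.0, 16.7, 68.0]
tcp_rot: [-3.141, -0.066, 0.007]
wrist_force: [-1.4, 0.9, -0.1]
finger_gap: 70.4
finger_force: 0.0
```

>>> {"op": "send_rows", "data": {"turn": [[0, 0, 0], [0, 0, 0], [0, 0, 0]], "xyz": [[0, 0, 0], [0, 0, 0], [0, 0, 0]], "grip": [0.45, 0.45, 0.45]}}

```text
clock: 9.25
tool_pos: [636.8, 17.4, 72.9]
tcp_rot: [3.141, 0.068, 0.005]
wrist_force: [-0.2, -0.1, 0.3]
finger_gap: 47.1
finger_force: 0.0
```

Run:
```python
from h import *
to(635.3,17.2,71)
```

```text
t 9.25 tcp [636.8  17.4  72.9] yaw 0.0434 z [ 0.003 -0.    -1.   ] gap 47.1 ff 0.0 F [-0.2 -0.1  0.3] j [-0.05  0.33  1.53 -0.    1.28  1.47]
tool shift mm [-1.5  0.2  1.9]
```

>>> {"op": "send_rows", "data": {"turn": [[0, 0, 0], [0, 0, 0], [0, 0, 0], [0, 0, 0], [0, 0, 0]], "xyz": [[-0.0005, 0, 0.001], [0, 0, 0], [0, 0, 0], [0, 0, 0], [0, 0, 0]], "grip": [0.2, 0.2, 0.2, 0.2, 0.2]}}

```text
clock: 9.75
tool_pos: [635.6, 17.7, 70.5]
tcp_rot: [3.141, 0.069, 0.002]
wrist_force: [-1.0, -0.4, 6.0]
finger_gap: 28.0
finger_force: 30.0
```

>>> {"op": "send_rows", "data": {"turn": [[0, 0, 0], [0, 0, 0], [0, 0, 0]], "xyz": [[0, 0, 0], [0, 0, 0], [0, 0, 0]], "grip": [0.2, 0.2, 0.2]}}

```text
clock: 10.05
tool_pos: [635.5, 17.7, 70.5]
tcp_rot: [3.141, 0.069, 0.002]
wrist_force: [-0.1, 0.7, 6.0]
finger_gap: 28.0
finger_force: 30.0
```

Run:
```python
from h import *
to(635.3,17.2,71)
```

```text
t 10.05 tcp [635.5  17.7  70.5] yaw 0.0439 z [ 0.001 -0.    -1.   ] gap 28.0 ff 30.0 F [-0.1  0.7  6. ] j [-0.05  0.33  1.53 -0.    1.28  1.47]
tool shift mm [-0.3  0.5 -0.5]
```

>>> {"op": "send_rows", "data": {"turn": [[0, 0, 0], [0, 0, 0], [0, 0, 0], [0, 0, 0], [0, 0, 0]], "xyz": [[-0.003, 0, 0], [-0.006, 0, 0], [-0.007, 0, 0], [-0.007, 0, 0], [-0.007, 0, 0]], "grip": [0.2, 0.2, 0.2, 0.2, 0.2]}}

```text
clock: 10.55
tool_pos: [605.5, 16.3, 70.5]
tcp_rot: [3.141, 0.069, 0.004]
wrist_force: [3.4, -1.2, 5.2]
finger_gap: 28.3
finger_force: 30.0
```

Run:
```python
from h import *
to(535.3,12.7,70.5); look("top")
```

```text
t 10.55 tcp [605.5  16.3  70.5] yaw 0.0438 z [ 0.002 -0.    -1.   ] gap 28.3 ff 30.0 F [ 3.4 -1.2  5.2] j [-0.06  0.26  1.62 -0.    1.26  1.47]
tool shift mm [-70.3   0.5  -0.1]
top black 6 [283.8 146.5] onz 73 [681.5 -86. ] depth med [696.2 -91.1   2.1]
top black 7 [279.3 224.9] onz 73 [441.7 -73.4] depth med [442.9 -79.3   0.9]
top black 11 [278.2 236. ] onz 73 [408.2 -70.3] depth med [408.  -73.4   2. ]
top black 16 [277.5 243.9] onz 73 [384.4 -68.4] depth med [382.6 -70.5  -0.9]
top blue 64 [251.7 203. ] onz 100 [504.8  10.4] depth med [501.7   9.7 104.5]
```

>>> {"op": "send_rows", "data": {"turn": [[0, 0, 0], [0, 0, 0], [0, 0, 0], [0, 0, 0], [0, 0, 0]], "xyz": [[-0.007, 0, 0], [-0.007, 0, 0], [-0.007, 0, 0], [-0.007, 0, 0], [-0.007, 0, 0]], "grip": [0.2, 0.2, 0.2, 0.2, 0.2]}}

```text
clock: 11.1
tool_pos: [570.6, 14.8, 70.5]
tcp_rot: [3.141, 0.069, 0.004]
wrist_force: [4.9, -1.3, 5.5]
finger_gap: 28.0
finger_force: 30.0
```

>>> {"op": "send_rows", "data": {"turn": [[0, 0, 0], [0, 0, 0], [0, 0, 0], [0, 0, 0], [0, 0, 0]], "xyz": [[-0.007, 0, 0], [-0.007, 0, 0], [-0.007, 0, 0], [-0.005, 0, 0], [-0.004, 0, 0]], "grip": [0.2, 0.2, 0.2, 0.2, 0.2]}}

```text
clock: 11.6
tool_pos: [540.7, 13.5, 70.5]
tcp_rot: [3.141, 0.069, 0.004]
wrist_force: [4.6, -0.6, 4.7]
finger_gap: 28.2
finger_force: 30.0
```

>>> {"op": "send_rows", "data": {"turn": [[0, 0, 0], [0, 0, 0], [0, 0, 0], [0, 0, 0], [0, 0, 0]], "xyz": [[-0.002, 0, 0], [-0.002, 0, 0], [-0.001, 0, 0], [-0.001, 0, 0], [0, 0, 0]], "grip": [0.2, 0.2, 0.2, 0.2, 0.2]}}

```text
clock: 12.1
tool_pos: [535.0, 13.3, 70.6]
tcp_rot: [3.141, 0.069, 0.005]
wrist_force: [5.5, 0.1, 5.5]
finger_gap: 28.3
finger_force: 30.0
```

Run:
```python
from h import *
to(535.3,12.7,70.5); look("top")
```

```text
t 12.1 tcp [535.   13.3  70.6] yaw 0.0438 z [ 0.003 -0.    -1.   ] gap 28.3 ff 30.0 F [5.5 0.1 5.5] j [-0.07  0.08  1.83  0.    1.24  1.46]
tool shift mm [0.3 0.6 0.1]
top black 16 [244.4 148.9] onz 73 [672.6  34.7] depth med [672.8  33.2  70.6]
top black 21 [255.1 148.3] onz 73 [674.8   1.9] depth med [674.7   2.4  76.9]
top black 13 [281.7 223.7] onz 73 [445.2 -80.6] depth med [446.1 -85.7  -1.2]
top black 7 [277.9 230.7] onz 73 [424.  -69.2] depth med [ 4.239e+02 -7.310e+01 -3.000e-01]
top black 7 [280.4 233. ] onz 73 [417.2 -77. ] depth med [ 4.175e+02 -8.290e+01 -1.000e-01]
top black 11 [248. 240.] onz 73 [395.3  20.4] depth med [394.4  21.5   2.7]
top black 58 [255.4 248.1] onz 73 [371.3  -2.1] depth med [369.4  -0.9   0.9]
top black 11 [279.2 244.1] onz 73 [384.  -73.4] depth med [382.7 -76.8  -0.4]
top black 6 [276.5 248. ] onz 73 [372.2 -65.4] depth med [370.1 -68.9  -0.9]
top black 9 [256.9 253.1] onz 73 [356.4  -6.8] depth med [353.5  -7.3  -0.8]
top blue 248 [249.5 138.8] onz 100 [698.1  19.2] depth med [698.   20.5  99.2]
top blue 64 [252.3 225.2] onz 100 [439.1   7.7] depth med [441.2   8.2 103.7]
```

>>> {"op": "send_rows", "data": {"turn": [[0, 0, 0], [0, 0, 0], [0, 0, 0]], "xyz": [[-0.001, 0, 0], [0, 0, 0], [0, 0, 0]], "grip": [0.2, 0.2, 0.2]}}

```text
clock: 12.45
tool_pos: [534.9, 13.2, 70.6]
tcp_rot: [3.141, 0.069, 0.008]
wrist_force: [10.0, 0.3, 0.7]
finger_gap: 28.2
finger_force: 30.0
```

>>> {"op": "send_rows", "data": {"turn": [[0, 0, 0], [0, 0, 0], [0, 0, 0]], "xyz": [[-0.001, 0, 0], [0, 0, 0], [0, 0, 0]], "grip": [0.2, 0.2, 0.2]}}

```text
clock: 12.75
tool_pos: [534.8, 13.1, 70.7]
tcp_rot: [3.141, 0.069, 0.011]
wrist_force: [14.1, 0.7, -2.8]
finger_gap: 28.1
finger_force: 30.0
```

>>> {"op": "send_rows", "data": {"turn": [[0, 0, 0], [0, 0, 0], [0, 0, 0], [0, 0, 0], [0, 0, 0]], "xyz": [[0, 0, 0], [0, 0, 0], [0, 0, 0], [0, 0, 0], [0, 0, 0]], "grip": [0.8, 0.8, 0.8, 0.8, 0.8]}}

```text
clock: 13.25
tool_pos: [531.4, 13.2, 69.1]
tcp_rot: [-3.141, -0.069, 0.002]
wrist_force: [-0.4, -0.2, 0.1]
finger_gap: 63.6
finger_force: 0.0
```

>>> {"op": "send_rows", "data": {"turn": [[0, 0, 0], [0, 0, 0], [0, 0, 0], [0, 0, 0], [0, 0, 0]], "xyz": [[0, 0, -0.04], [0, 0, -0.04], [0, 0, -0.04], [-0.034, 0, 0], [-0.034, 0, 0]], "grip": [0.8, 0.8, 0.8, 0.8, 0.8]}}

```text
clock: 13.75
tool_pos: [464.6, 10.1, 191.4]
tcp_rot: [3.14, 0.069, 0.005]
wrist_force: [-0.9, 0.3, 0.7]
finger_gap: 74.6
finger_force: 0.0
```

>>> {"op": "send_rows", "data": {"turn": [[0, 0, 0], [0, 0, 0], [0, 0, 0]], "xyz": [[0, 0, 0], [0, 0, 0], [0, 0, 0]], "grip": [0.8, 0.8, 0.8]}}

```text
clock: 14.05
tool_pos: [464.8, 10.2, 189.9]
tcp_rot: [3.141, 0.069, 0.001]
wrist_force: [0.7, -0.7, -0.9]
finger_gap: 74.2
finger_force: 0.0
```

Run:
```python
from h import *
to(466.5,8.8,71); look("wrist","pics/w4.png"); look("top")
```

```text
t 14.05 tcp [464.8  10.2 189.9] yaw 0.0437 z [ 0.001 -0.    -1.   ] gap 74.2 ff 0.0 F [ 0.7 -0.7 -0.9] j [-0.09 -0.23  1.89  0.    1.48  1.44]
tool shift mm [  1.5   1.4 118.9]
wrist red 73 [237.1 121.7] onz 6 [535.3  32.1] depth med [534.4  27.3  93.7]
wrist black 532 [360.1  74.7] onz 73 [583.2 -87.9] depth med [585.6 -92.1  60.6]
wrist blue 15 [254.8 186.9] onz 100 [475.    8.3] depth med [476.3   9.1 103.8]
wrist blue 372 [256.  233.7] onz 100 [427.1   5. ] depth med [428.4   5.1 103.4]
top black 21 [255.1 148.3] onz 73 [674.8   1.9] depth med [674.7   2.4  75.6]
top black 9 [245.  149.3] onz 73 [671.4  33. ] depth med [673.1  33.1  67.9]
top black 56 [286.5 178.8] onz 73 [581.9 -94.5] depth med [584.3 -95.7  63.6]
top black 17 [284.6 233.6] onz 73 [415.4 -89.7] depth med [414.5 -92.7   0.7]
top black 6 [259.7 238.5] onz 73 [400.1 -14.6] depth med [399.5 -14.8  -1.3]
top black 15 [248. 243.] onz 73 [386.3  20.3] depth med [3.818e+02 1.860e+01 1.000e-01]
top black 10 [258.4 253.2] onz 73 [356.2 -11.3] depth med [353.8 -10.5   2. ]
top blue 245 [249.1 138.9] onz 100 [698.1  20.3] depth med [698.   20.7  99.4]
top blue 20 [253.8 235.7] onz 100 [408.4   2.9] depth med [407.5   2.4 103.5]
```

View pics/w4.png

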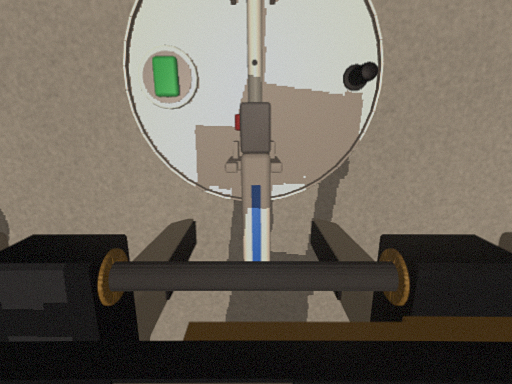

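The wrist view shows the button proud at (237,122), the handle out and the U support at about row 160. I'm gripping behind the U support, clear of it, at x of about 466.

>>> {"op": "send_rows", "data": {"turn": [[0, 0, 0], [0, 0, 0], [0, 0, 0], [0, 0, 0], [0, 0, 0]], "xyz": [[0, 0.0016, 0.035], [0, 0, 0.035], [0, 0, 0.03], [0, 0, 0.018], [0, 0, 0]], "grip": [0.8, 0.8, 0.8, 0.8, 0.6]}}

```text
clock: 14.65
tool_pos: [462.0, 8.9, 68.4]
tcp_rot: [-3.14, -0.069, 0.01]
wrist_force: [-0.5, 0.3, 0.4]
finger_gap: 70.3
finger_force: 0.0
```

>>> {"op": "send_rows", "data": {"turn": [[0, 0, 0], [0, 0, 0], [0, 0, 0]], "xyz": [[0, 0, 0], [0, 0, 0], [0, 0, 0]], "grip": [0.45, 0.45, 0.45]}}

```text
clock: 14.95
tool_pos: [465.6, 8.5, 73.2]
tcp_rot: [3.141, 0.069, 0.004]
wrist_force: [-0.2, 0.1, 0.2]
finger_gap: 47.1
finger_force: 0.0
```

Run:
```python
from h import *
to(466,8.5,71)
```

```text
t 14.95 tcp [465.6   8.5  73.2] yaw 0.0438 z [ 0.003 -0.    -1.   ] gap 47.1 ff 0.0 F [-0.2  0.1  0.2] j [-0.09 -0.12  2.01  0.    1.25  1.44]
tool shift mm [0.4 0.  2.3]
```

>>> {"op": "send_rows", "data": {"turn": [[0, 0, 0], [0, 0, 0], [0, 0, 0], [0, 0, 0], [0, 0, 0]], "xyz": [[0, 0, 0.001], [0, 0, 0], [0, 0, 0], [0, 0, 0], [0, 0, 0]], "grip": [0.2, 0.2, 0.2, 0.2, 0.2]}}

```text
clock: 15.45
tool_pos: [464.5, 8.6, 71.0]
tcp_rot: [3.141, 0.069, 0.001]
wrist_force: [-1.9, -0.7, 4.0]
finger_gap: 28.1
finger_force: 30.0
```

>>> {"op": "send_rows", "data": {"turn": [[0, 0, 0], [0, 0, 0], [0, 0, 0], [0, 0, 0], [0, 0, 0]], "xyz": [[0.002, 0, 0], [0.002, 0, 0], [0.002, 0, 0], [0.001, 0, 0], [0, 0, 0]], "grip": [0.2, 0.2, 0.2, 0.2, 0.2]}}

```text
clock: 15.95
tool_pos: [471.0, 8.9, 71.1]
tcp_rot: [3.141, 0.069, -0.001]
wrist_force: [-3.5, -0.3, 6.8]
finger_gap: 27.8
finger_force: 30.0
```

Run:
```python
from h import *
to(472,8.9,71); look("top")
```

```text
t 15.95 tcp [471.    8.9  71.1] yaw 0.0438 z [-0.001 -0.    -1.   ] gap 27.8 ff 30.0 F [-3.5 -0.3  6.8] j [-0.09 -0.1   2.   -0.    1.24  1.44]
tool shift mm [1.  0.1 0.1]
top black 8 [243.5 143. ] onz 73 [691.   37.8] depth med [687.9  37.2  88.1]
top black 9 [256.  142.1] onz 73 [ 6.942e+02 -5.000e-01] depth med [ 6.899e+02 -5.000e-01  9.460e+01]
top black 15 [244.7 148.9] onz 73 [672.6  34. ] depth med [673.   33.3  68.6]
top black 20 [255.3 148.3] onz 73 [674.9   1.5] depth med [674.9   2.4  76.6]
top black 53 [286.6 178.5] onz 73 [582.6 -94.7] depth med [584.2 -96.   64.9]
top black 10 [247.5 230.1] onz 73 [424.9  22.2] depth med [426.   22.2   0.7]
top black 14 [281.7 234.6] onz 73 [412.6 -80.9] depth med [ 4.144e+02 -8.600e+01 -3.000e-01]
top black 7 [246.3 242.4] onz 73 [388.   25.4] depth med [387.9  24.9  -1.3]
top black 10 [281.7 243.9] onz 73 [384.6 -81. ] depth med [381.2 -86.3  -1.9]
top black 27 [250.3 250.2] onz 73 [364.9  13. ] depth med [362.9  15.    0.5]
top blue 246 [249.3 136.7] onz 100 [704.6  19.6] depth med [704.5  20.7  99.3]
top blue 23 [253.2 232.6] onz 100 [417.6   4.9] depth med [419.2   5.3 103.3]
```

The head moved 6.5 mm forward, so I'm lifting.

>>> {"op": "send_rows", "data": {"turn": [[0, 0, 0], [0, 0, 0], [0, 0, 0], [0, 0, 0], [0, 0, 0]], "xyz": [[0, 0, -0.004], [0, 0, -0.005], [0, 0, -0.006], [0, 0, -0.007], [0, 0, -0.008]], "grip": [0.2, 0.2, 0.2, 0.2, 0.2]}}

```text
clock: 16.5
tool_pos: [471.1, 9.0, 101.2]
tcp_rot: [-3.141, -0.069, 0.0]
wrist_force: [-1.3, -0.5, -1.9]
finger_gap: 27.7
finger_force: 30.0
```

Run:
```python
from h import *
C[:]=[582.3,13.5]; state(); look("side")
p,d,c=cam("top")
for a,ce,(v,u) in blobs(p,(105,150,60),(125,255,255),8):
    P=pts(c,d,u,v); m=np.median(P,0)
    if 60<m[2]<300: print(a,m.round(1))
```

```text
t 16.5 tcp [471.1   9.  101.2] yaw 0.0438 z [-0.  0. -1.] gap 27.7 ff 30.0 F [-1.3 -0.5 -1.9] j [-0.09 -0.13  1.97  0.    1.3   1.44]
side red 13 [245. 186.] onz 6 [ 578.1 -104.8] depth med [540.4  30.9 124.2]
side red 18 [285.  219.7] onz 6 [428.2   8.7] depth med [428.1  10.2   7.6]
side black 26 [241.3 173.3] onz 73 [582.9 -81.3] depth med [585.9 -89.9  66.9]
side blue 216 [188.2 174.9] onz 100 [717.2  -1. ] depth med [701.6  34.2 128.3]
side blue 6 [292.5 193. ] onz 100 [415.9  -2.7] depth med [413.5  19.8 119.4]
258 [705.6  20.  131. ]
26 [416.2   5.1 135.6]
```

Level, with no droop.

>>> {"op": "send_rows", "data": {"turn": [[0, 0, 0], [0, 0, 0], [0, 0, 0], [0, 0, 0], [0, 0, 0]], "xyz": [[0, 0, -0.01], [0, 0, -0.012], [0, 0, -0.012], [0, 0, -0.012], [0, 0, -0.01]], "grip": [0.2, 0.2, 0.2, 0.2, 0.2]}}

```text
clock: 17.1
tool_pos: [471.7, 8.9, 158.3]
tcp_rot: [3.141, 0.069, 0.002]
wrist_force: [-0.6, 0.1, -1.7]
finger_gap: 27.8
finger_force: 30.0
```

>>> {"op": "send_rows", "data": {"turn": [[0, 0, 0], [0, 0, 0], [0, 0, 0], [0, 0, 0], [0, 0, 0]], "xyz": [[0, 0, -0.008], [0, 0, -0.006], [0, 0, -0.003], [0, 0, 0], [0, 0, 0]], "grip": [0.2, 0.2, 0.2, 0.2, 0.2]}}

```text
clock: 17.6
tool_pos: [470.9, 9.0, 173.2]
tcp_rot: [-3.141, -0.069, 0.001]
wrist_force: [-0.2, 0.3, -2.9]
finger_gap: 27.9
finger_force: 30.0
```

>>> {"op": "send_rows", "data": {"turn": [[0, 0, 0], [0, 0, 0], [0, 0, 0], [0, 0, 0], [0, 0, 0]], "xyz": [[0, 0, 0], [0, 0, 0], [0, 0, 0], [0, 0, 0], [0, 0, 0]], "grip": [0.2, 0.2, 0.2, 0.2, 0.2]}}

```text
clock: 18.1
tool_pos: [471.1, 9.0, 173.6]
tcp_rot: [-3.141, -0.069, 0.0]
wrist_force: [0.1, 0.0, -2.4]
finger_gap: 27.8
finger_force: 30.0
```

Run:
```python
from h import *
state()
p,d,c=cam("top"); 
for a,ce,(v,u) in blobs(p,(105,150,60),(125,255,255),8)+blobs(p,(0,0,0),(180,255,50),20):
    P=pts(c,d,u,v); m=np.median(P,0)
    if 50<m[2]<300: print(a,m.round(1))
p,d,c=cam("side"); cv2.imwrite("pics/s5.png",cv2.resize(p[90:300,120:360],None,fx=2.5,fy=2.5))
for a,ce,(v,u) in blobs(p,(0,110,80),(8,255,255),6): print("red",np.median(pts(c,d,u,v),0).round(1))
```

```text
t 18.1 tcp [471.1   9.  173.6] yaw 0.0438 z [-0.  0. -1.] gap 27.8 ff 30.0 F [ 0.1  0.  -2.4] j [-0.09 -0.2   1.89  0.    1.45  1.44]
281 [705.3  19.2 201.3]
29 [415.9   4.6 207.3]
248 [654.7 459.8  51.9]
21 [674.8   2.4  76.7]
57 [584.  -93.3  71.6]
113 [466.  -82.7 299.8]
354 [ 54.5 -48.7 244.2]
red [541.   29.2 195.1]
red [428.2  10.9   7.2]
```

View pics/s5.png

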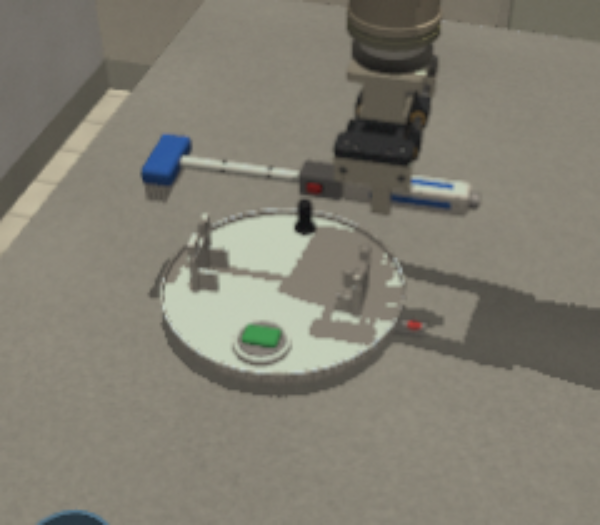

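The brush is level and about 10 cm up, with the red button out at (313,187). The head to button distance is 147 mm, which is full extension. The empty rest is still in line with the dot.

```bash
python3 -c "
from bench import manip
print(manip.job_done())"
```

```text
the job is handed in; nothing more can be done
None
```

The job is handed in, with no verdict returned: the organiser is in its quarter-turn click, and the brush is at its second stop with the button out, held level in the gripper about 10 cm above its rest; the mug, bowl and soap bottle were left alone.

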